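Close the bench caliper on the blue block

ROBOT

A 6-joint arm with a two-finger parallel gripper is mounted at the origin on a cart in front of the work surface, level with it; the furniture and walls round the work are solid. World frame = base frame: x ahead of the robot, y to its left, z up, the work surface at z = 0. Lengths are in mm, angles in rad, forces in N, time in s.
With the tool pointing down it reaches from about 300 to 775 mm from the base axis. Payload 14.6 kg.
Tool frame: the origin (TCP) lies on the centre line of the jaws, within the pads' length; the fingertips stand 11 mm ahead of it and the grasp point (between the pads) lies 8 mm behind it; x points along the fingers, y is the direction in which the jaws open and shut, and the axes are right-handed (so a half turn about x gives the same grasp; the last joint's range is limited). The gripper opens to 94 mm and grips with 3 to 60 N. Pads are 16 mm wide; open, the fingers measure 119 mm over their backs; the gripper's body (75 mm by 177 mm) begins 78 mm behind the grasp point.
Start: joints at [-1.214, 0.3, 1.521, -0, 1.321, -0.067], TCP at [226.167, -501.336, 216.446] pointing down, gripper open.
Joint ranges: [-3.03, 3.03], [-0.79, 2.21], [0.23, 2.52], [-1.04, 4.18], [0, 3.07], [-2.55, 2.55]. Speed limits (rad/s): [2.22, 2.22, 2.57, 3.14, 3.14, 3.14].

INTERFACE

Orientations are given as [roll, pitch, yaw] about the fixed x, y, z axes, in that order (R = Rz(yaw) Ry(pitch) Rx(roll)).
In Python, from cell import manip gives the robot as it stands.
- The arm moves only by the shell command python3 -m handwheel 'ROWS' [OPENING] [FORCE]. ROWS is JSON, a list of rows, each a list of 2 entries, a list of its own where there are three numbers: the shift along the tool's x, y, z in mm, then the turn about the tool's x in rad. In form: [[[x, y, z], spin], ...]. A call has exactly 10 rows; each row shifts and turns the commanded pose from where the row before left it, along the tool's axes as they then stand; what a row does not reach is not made up. A row lasts 1/8 s, in which the tool goes at most 62.5 mm and 10.7 degrees, less where a joint would pass 70% of its speed; a pose out of reach is approached as far as the arm can. A call with a gripper value outside its range is refused whole. OPENING is the closure in counts, from 0 (fully open) to 255 (shut), set as the call begins (- or left out, the last holds). The fingers move at their own pace and stop on an object; FORCE is the grip in N (left out, the last holds). Time passes only in rows, so rows that do not move let the fingers close, or fill a call up. It gives the time, the measured TCP pose, the force and the opening at its end, in the units of the state.
- manip.read_state(): the state, without advancing time (a new reading comes with each control period).
- manip.camera(name): name is "scene" or "top" or "wrist"; returns a dict with "pixels" (384x512x3 uint8, red, green, blue), "z_map" (384x512 float32, mm along the optical axis (not along the pixel's ray), 0 where there is no reading), "mtx" (3x3 intrinsics, pixels), "xyz" and "orientation" of the camera in the world. Camera axes: x right, y up, looking along -z (the intrinsics and any distortion apply to the point x, -y, -z); pixel columns grow to the right and rows downward; lengths in mm; the calibration is good to about 2 mm. A picture is of the moment at which its call begins.
- manip.sign_off(): hands the job in, once; it reports no verdict.
Trained networks look in the newest picture that a camera, given by its name, has taken for a name from the list of things; names that differ only in an ending like _2 or _b are one class to them, and where a whole thing is asked for, a point or a joint stands for the part that bears it (a point fixed in the world has none). Each returns a list of dicts, best first, with "confidence" (0 to 1); they miss things now and then, are a little off and sometimes report something else, mostly with a low value. They report only what shows in the picture. A call takes as long as a camera call.
- manip.cut_out(target, camera): "region" (384x512 bool, what is visible of it) and "centre" ([column, row] in pixels, amid what is visible of it).
The state is a dict: "clock": time; "joints": joint angles; "qd": joint speeds; "effort": joint torques, N m; "eef_pos": TCP position; "eef_rot": TCP orientation; "wrist_force": force on the tool from outside, world axes, zero at the start; "moment": the same for the moment, N m; "finger_gap": finger opening in mm.
Only numpy, scipy, OpenCV 4.12 (cv2) and the standard library are available. Lean on these libraries where they do the work, as an engineer would, in place of code of your own. Each camera call takes 0.05 s, during which the arm holds its last target. There are 200 camera calls.

TASK

Check the width of the blue guide block: stand it foot down on the base plate of the bench caliper, between the two jaws and about centred along their length, with its long side along the jaws. Then slide the carriage with the black thumb grip along until both jaws bear on the block and the black pointer stands in the green field of the force scale, without ever driving the pointer to the far end of the red field, and let go. Leave the plain metal block, the bit case, the dish and the tape roll where they are.

Things in the scene. Friction and masses are not known exactly. Their poses are not given: they have to be found in the camera images.
- gauge: bench caliper, fixed to the bench: grey base plate 140 mm (x) by 236 mm (y), top 12 mm above the bench; origin at the centre of its underside, on the bench. The slide runs along its y; a steel beam with graduations lies along its far (+x) side, from x = +51 mm. The jaws run along its x, from x = -45 to +17 mm, and are 24 mm high above the plate. Closing means moving the carriage toward its -y.
- fixed_jaw: the fixed steel jaw; same origin and axes as gauge; its flat measuring face is at y = -70 mm and looks to +y.
- carriage (a joint): slide of the dark carriage with the thumb grip, m: the opening between the jaw faces while the sprung jaw is relaxed (0 closed, up to 0.084 open); stiff, about 11 N to move, stays where it is left. The body of the carriage is 28 mm high above the plate, 50 mm long in y, and begins 36 mm behind (+y of) the relaxed sprung jaw's face.
- sprung_jaw (a joint): how far the sprung steel jaw has been pushed back into the carriage, m: 0 relaxed, 0.020 at its end stop; spring 450 N/m (0.010 is 4.5 N). A black pointer on the jaw shows it on the carriage's top: white field 0 to 0.007, green field 0.007 to 0.014, red field 0.014 to 0.020.
- thumb_grip (a point): point in the black ribbed thumb grip, an upright block on the carriage 18 mm (y) by 30 mm (x), which rises from 28 to 70 mm above the plate; the point is on its centre line, 50 mm above the plate. It moves with the carriage; axes as gauge. Pinch it from above across y.
- sprung_face (a point): centre of the sprung jaw's measuring face (looks to -y), 12 mm above the plate; axes as gauge.
- nest (a point): point on the top of the base plate, midway along the jaws and 22 mm from the fixed jaw's face: here the centre of the block's underside comes to stand when the jaws are shut on it; axes as gauge.
- blue_block: loose blue guide block of inverted T section, about 0.2 kg: foot 80 mm (x) by 44 mm (y) by 18 mm high, with a middle rib 80 mm by 22 mm wide that rises to 58 mm; origin at the centre of its underside, z up. It goes between the jaws by its 44 mm width (its x along the gauge's x, either way round). Pick it by the rib, above the foot.
- plain_block: the same block in bare aluminium; stays where it is.
- bit_case: black plastic case 44 x 100 x 16 mm, stays; origin under its centre.
- screw_dish: round metal dish, 89 mm across, 19 mm high, stays; origin under its centre.
- kapton: amber tape roll lying flat, 72 mm across, 13 mm high, stays; origin under its centre.

How it is judged:
By the outcome, as a careful person would: the job done as asked, in the order asked, and still so for the second after the job is handed in, with the robot touching nothing.
It also fails if it takes over 48 s, if anything falls off the work surface, if the arm or the gripper's body presses on something with over 40 N, if the wrist force passes 120 N, or if a joint passes its speed limit or range.

## Working session

There is one attempt and no reset: what is moved stays moved. The work goes in short steps, Python scripts to look and compute and a shell command to move; the robot and the scene stay as the last step left them, time stands still between calls to the robot, and variables do not carry over. Pictures are saved under pics/ and viewed, about 8 in all and at most 12, crops included, and the job is handed in when it is done.

```bash
mkdir -p pics; ls
cat > h.py <<'E'
import numpy as np, cv2
from cell import manip
from scipy.spatial.transform import Rotation as R
def cloud(c):
    z=c["z_map"]; K=np.array(c["mtx"]); v,u=np.indices(z.shape)
    P=np.stack([(u-K[0,2])*z/K[0,0],-(v-K[1,2])*z/K[1,1],-z],-1)
    o=np.array(c["orientation"]); r=R.from_euler('xyz',o) if o.size==3 else (R.from_matrix(o) if o.size==9 else R.from_quat(o))
    W=P@r.as_matrix().T+np.array(c["xyz"]); W[z==0]=np.nan
    return W
def save(c,n,crop=None,s=1):
    im=c["pixels"][...,::-1]
    if crop: im=im[crop[1]:crop[3],crop[0]:crop[2]]
    cv2.imwrite(f"pics/{n}.png",cv2.resize(im,None,fx=s,fy=s,interpolation=cv2.INTER_CUBIC))
E
python3 - <<'E'
from h import *
print(manip.read_state())
ims=[]
for n in("top","scene"):
    c=manip.camera(n); print(n,c["xyz"],c["orientation"],c["mtx"],[k for k in c]); W=cloud(c); np.save(n,W); ims.append(c["pixels"])
    for t in("gauge","fixed_jaw","carriage","sprung_jaw","thumb_grip","blue_block","plain_block","bit_case","screw_dish","kapton"):
        for d in manip.cut_out(t,n)[:2]:
            if d["confidence"]<.3: continue
            m=d["region"]; p=W[m]; p=p[~np.isnan(p[:,0])]
            if len(p)<5: print(t,"few");continue
            zt=np.percentile(p[:,2],95); q=p[p[:,2]>zt-5]
            print(t,round(d["confidence"],2),np.round(d["centre"]),m.sum(),"med",np.round(np.median(p,0)),"ztop",round(zt),"topc",np.round(q.mean(0)),cv2.minAreaRect(q[:,:2].astype(np.float32)))
cv2.imwrite("pics/a.png",cv2.resize(np.vstack(ims)[...,::-1],None,fx=.78,fy=.78))
cv2.imwrite("pics/top.png",cv2.resize(ims[0][...,::-1],None,fx=1.5,fy=1.5))
E
```

```text
pics
{'clock': 0.0, 'joints': array([-1.21357902e+00,  3.00491661e-01,  1.52160392e+00, -1.06072158e-05,
        1.32065991e+00, -6.65921534e-02]), 'qd': array([-4.67486092e-04,  8.18923533e-04,  7.90210199e-04,  1.77908330e-03,
       -3.19699625e-04, -8.13857613e-05]), 'effort': array([ 2.29265161e-04, -5.31799507e+01, -3.52732408e+01,  7.08829612e-02,
        2.43914605e-02, -1.20249942e-04]), 'eef_pos': array([ 226.09104041, -501.10700843,  215.86537523]), 'eef_rot': array([-1.62855334,  1.56963345,  1.9368514 ]), 'wrist_force': array([-0.44432342,  1.00401331,  0.39879349]), 'moment': array([-0.02870321,  0.0246888 , -0.04886564]), 'finger_gap': 94.10516748425528}
top [369.74051597 258.80655578 993.19086265] [ 0.20624955 -0.00313693 -1.42491047] [[367.93646594   0.         258.04112796]
 [  0.         367.93646594 189.24708254]
 [  0.           0.           1.        ]] ['pixels', 'z_map', 'mtx', 'xyz', 'orientation']
gauge 0.74 [227. 232.] 4647 med [446. 345.  13.] ztop 42 topc [462. 378.  44.] ((461.90283203125, 342.91796875), (116.1214828491211, 173.1865692138672), 6.69055271
[... 3038 characters left out ...]
91 med [435. -47.  30.] ztop 55 topc [438. -57.  54.] ((436.5657043457031, -56.578575134277344), (26.638513565063477, 78.99032592773438), 63.09579849243164)
bit_case 0.73 [265. 236.] 1241 med [451. 412.  36.] ztop 76 topc [494. 413.  77.] ((495.32861328125, 411.23046875), (28.56627082824707, 23.11455726623535), 6.9032416343688965)
bit_case 0.57 [192. 288.] 796 med [542. 593.  12.] ztop 15 topc [545. 587.  13.] ((545.1007080078125, 585.3209838867188), (42.073265075683594, 98.84025573730469), 24.827768325805664)
screw_dish 0.98 [183. 218.] 663 med [693. 408.   2.] ztop 15 topc [693. 414.  14.] ((688.9480590820312, 413.85955810546875), (82.72879028320312, 88.10980224609375), 59.703216552734375)
```

View pics/top.png

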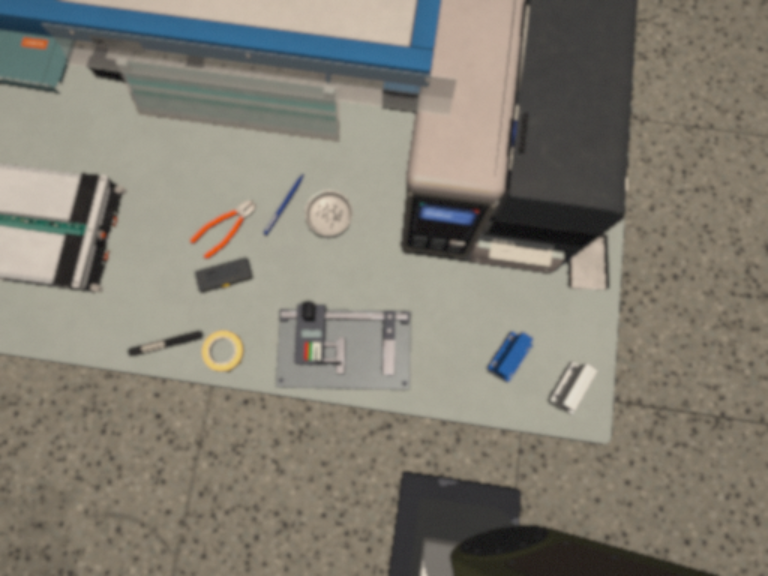

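Run:
```python
from h import *
W=np.load("top.npy")
# gauge plate and beam
for lo,hi,n in((9,15,"plate"),(33,39,"jawtop"),(36,44,"body"),(78,86,"grip")):
    m=(W[...,2]>lo)&(W[...,2]<hi)&(W[...,0]>350)&(W[...,0]<560)&(W[...,1]>200)&(W[...,1]<500)
    l,lab,st,_=cv2.connectedComponentsWithStats(m.astype(np.uint8))
    for i in range(1,l):
        if st[i,4]>40:
            p=W[lab==i][:,:2].astype(np.float32); print(n,st[i,4],p.mean(0),cv2.minAreaRect(p))
```

```text
plate 62 [514.0804  342.29904] ((514.3668823242188, 341.1068420410156), (3.5383992195129395, 88.99564361572266), 8.47071361541748)
plate 2643 [431.5531 336.4075] ((437.6783447265625, 343.88897705078125), (121.97578430175781, 234.43972778320312), 7.845139980316162)
plate 59 [436.96783 366.57187] ((437.3106689453125, 366.3814392089844), (18.743450164794922, 18.853872299194336), 9.080076217651367)
jawtop 380 [474.86032 277.26013] ((470.12384033203125, 303.7713928222656), (114.5512924194336, 110.31839752197266), 86.17367553710938)
jawtop 117 [433.01227 346.34958] ((433.10968017578125, 346.5073547363281), (59.75572967529297, 13.471266746520996), 6.729406356811523)
body 722 [451.86633 396.19205] ((456.36358642578125, 386.8491516113281), (118.15992736816406, 83.2529067993164), 9.35614013671875)
body 158 [491.6325  269.47534] ((489.083984375, 269.48834228515625), (65.8192367553711, 18.353086471557617), 8.203310012817383)
grip 89 [496.33252 408.29108] ((495.96820068359375, 408.9195861816406), (28.007553100585938, 20.179473876953125), 8.175764083862305)
```

The top view shows the gauge at about (343,350), the blue block at (510,355) and the plain block at (572,385). A tall box stands behind the blue block. The networks agree, apart from the scene view's "bit_case" hit on the carriage, which is false.

```bash
cat >> h.py <<'E'
def go(x,y,z,deg):
    "shift in tool axes and spin to TCP x,y,z with jaw axis at deg (mod 180)"
    s=manip.read_state(); M=R.from_euler('xyz',s["eef_rot"]).as_matrix()
    d=M.T@(np.array([x,y,z])-s["eef_pos"])
    a=np.degrees(np.arctan2(M[1,1],M[0,1])); e=(deg-a+90)%180-90
    print("t",round(s["clock"],2),"pos",np.round(s["eef_pos"],1),"toolx",np.round(M[:,0],3),"jaw deg",round(a,1),"gap",round(s["finger_gap"],1),"F",np.round(s["wrist_force"],1),"j6",round(s["joints"][5],2))
    print("shift(current axes)",np.round(d,1),"spin",round(-np.radians(e),3))
E
python3 - <<'E'
from h import *
go(475,52,190,62.9)
W=np.load("top.npy"); W2=np.load("scene.npy")
for w in(W,W2):
  for zl in(60,120,200):
    m=(w[...,2]>zl)&(w[...,0]>380)&(w[...,1]>-200)&(w[...,1]<220); p=w[m]
    print(zl,m.sum(),p.min(0) if m.any() else 0,p.max(0) if m.any() else 0)
s=manip.read_state(); print(R.from_euler('xyz',s["eef_rot"]).as_matrix().round(3))
E
```

```text
t 1.1 pos [ 226.2 -501.3  216.4] toolx [ 0.  0. -1.] jaw deg -65.7 gap 93.6 F [-0.5 -0.3 -0.4] j6 -0.07
shift(current axes) [  26.4 -402.1 -454.4] spin 0.897
60 19831 [413.05769337 -74.76104765  60.00778189] [1122.47712894  219.97108726  368.8933361 ]
120 19076 [618.7070803   -3.38187779 120.01543433] [1020.5917057   219.97108726  368.8933361 ]
200 18199 [623.25420736  -3.38187779 200.06508389] [1020.5917057   219.97108726  368.8933361 ]
60 5241 [617.78048963  -7.10317077  60.11875077] [875.98660547 219.98482969 364.57465942]
120 4526 [617.78048963  -7.10317077 120.00280403] [875.98660547 219.98482969 364.57465942]
200 3920 [620.58720182  -7.10317077 200.0766791 ] [875.98660547 219.98482969 364.57465942]
[[ 0.     0.411 -0.912]
 [ 0.    -0.912 -0.411]
 [-1.    -0.    -0.   ]]
```

```bash
python3 -m handwheel '[[[0,-40,-45],0],[[0,-40,-45],0],[[0,-40,-45],0],[[0,-40,-45],0],[[0,-40,-45],0],[[3,-40,-45],0],[[3,-40,-45],0],[[4,-40,-45],0],[[4,-40,-45],0],[[4,-40,-45],0]]' 0 30 && python3 -m handwheel '[[[0,0,0],-0.18],[[0,0,0],-0.18],[[0,0,0],-0.18],[[0,0,0],-0.18],[[0,0,0],-0.18],[[0,0,0],-0.18],[[0,0,0],-0.18],[[0,0,0],-0.18],[[0,0,0],-0.18],[[0,0,0],-0.18]]'
python3 -c "
from h import *
go(475,52,200,62.9)"
```

```text
clock: 2.35
eef_pos: [472.4, 50.4, 198.6]
eef_rot: [2.679, 1.57, -0.039]
wrist_force: [0.1, -1.7, -0.2]
finger_gap: 93.9
clock: 3.6
eef_pos: [471.9, 48.3, 198.5]
eef_rot: [1.046, 1.571, 0.135]
wrist_force: [-0.7, 0.2, -0.4]
finger_gap: 93.5
t 3.6 pos [471.9  48.3 198.5] toolx [ 0.  0. -1.] jaw deg 37.8 gap 93.5 F [-0.7  0.2 -0.4] j6 -0.63
shift(current axes) [-1.5  4.7 -1. ] spin -0.439
```

```bash
python3 -m handwheel '[[[0,4.7,-1],-0.15],[[0,0,0],-0.15],[[0,0,0],-0.139],[[0,0,0],0],[[0,0,0],0],[[0,0,0],0],[[0,0,0],0],[[0,0,0],0],[[0,0,0],0],[[0,0,0],0]]' 110
cat > blk.py <<'E'
from h import *
c=manip.camera("wrist"); W=cloud(c); save(c,"w1")
for d in manip.cut_out("blue_block","wrist")[:2]:
    p=W[d["region"]]; p=p[~np.isnan(p[:,0])]
    for lo,hi in((54,63),(15,22)):
        q=p[(p[:,2]>lo)&(p[:,2]<hi)]
        if len(q)>20: print(d["confidence"],lo,len(q),np.median(q,0).round(1),cv2.minAreaRect(q[:,:2].astype(np.float32)))
go(475,52,43,62.9)
E
python3 blk.py
```

```text
clock: 4.85
eef_pos: [475.0, 52.0, 198.5]
eef_rot: [0.674, 1.571, 0.195]
wrist_force: [0.2, 1.1, 0.1]
finger_gap: 53.2
0.72 54 1515 [473.9  53.2  57. ] ((476.174560546875, 52.01014709472656), (21.164125442504883, 80.19374084472656), 63.03640365600586)
0.72 15 1062 [474.1  53.4  17.1] ((475.8994140625, 52.05052947998047), (42.863468170166016, 79.72451782226562), 63.51059341430664)
t 4.95 pos [475.   52.  198.4] toolx [-0.  0. -1.] jaw deg 62.6 gap 53.6 F [-0.  -0.6 -0.4] j6 -1.06
shift(current axes) [155.4   0.   -0. ] spin -0.006
```

View pics/w1.png

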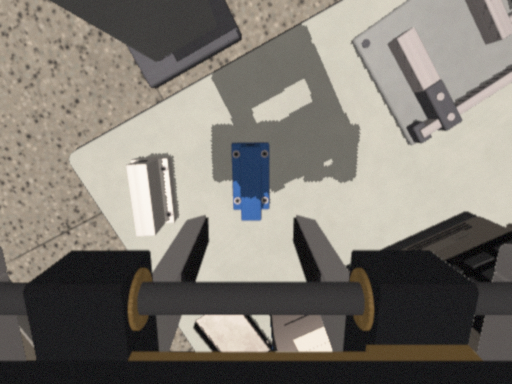

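The wrist view shows the block upright at (250,180), centred between the fingers, with the plain block clear at (150,195). I'll descend and grip.

```bash
python3 -m handwheel '[[[25,0.5,-0.7],-0.01],[[25,0,0],0],[[25,0,0],0],[[25,0,0],0],[[20,0,0],0],[[15,0,0],0],[[12,0,0],0],[[8,0,0],0],[[0,0,0],0],[[0,0,0],0]]' && python3 -m handwheel '[[[0,0,0],0],[[0,0,0],0],[[0,0,0],0],[[0,0,0],0],[[0,0,0],0],[[0,0,0],0],[[0,0,0],0],[[0,0,0],0],[[0,0,0],0],[[0,0,0],0]]' 255 30
python3 -c "
from h import *
go(439.6,295.6,140,97.7)"
```

```text
clock: 6.2
eef_pos: [474.9, 52.8, 43.9]
eef_rot: [0.493, 1.57, 0.025]
wrist_force: [-0.0, -0.2, 0.1]
finger_gap: 53.4
clock: 7.45
eef_pos: [474.6, 52.7, 43.5]
eef_rot: [-1.464, 1.571, -1.933]
wrist_force: [-1.4, -1.7, 2.9]
finger_gap: 21.8
t 7.45 pos [474.6  52.7  43.5] toolx [-0. -0. -1.] jaw deg 63.1 gap 21.8 F [-1.4 -1.7  2.9] j6 -1.07
shift(current axes) [ -96.5  200.9 -141. ] spin -0.603
```

```bash
python3 -m handwheel '[[[-15,0,0],0],[[-30,0,0],0],[[-30,0,0],0],[[-21.5,0,0],0],[[0,33.5,-23.5],0],[[0,33.5,-23.5],0],[[0,33.5,-23.5],0],[[0,33.5,-23.5],0],[[0,33.5,-23.5],0],[[0,33.5,-23.5],0]]' && python3 -m handwheel '[[[0,0,0],-0.12],[[0,0,0],-0.12],[[0,0,0],-0.12],[[0,0,0],-0.12],[[0,0,0],-0.123],[[0,0,0],0],[[0,0,0],0],[[0,0,0],0],[[0,0,0],0],[[0,0,0],0]]'
cat > see.py <<'E'
import sys
from h import *
tag=sys.argv[1]; Ws=[]
for n in("top","wrist","scene"):
    c=manip.camera(n); W=cloud(c); save(c,tag+n,None,1.4)
    for t in("fixed_jaw","sprung_jaw","thumb_grip","blue_block"):
        for d in manip.cut_out(t,n)[:1]:
            p=W[d["region"]]; p=p[~np.isnan(p[:,0])]
            if d["confidence"]<.4 or len(p)<20: continue
            lo,hi={"fixed_jaw":(32,39),"sprung_jaw":(32,39),"thumb_grip":(77,86),"blue_block":(60,200)}[t]
            q=p[(p[:,2]>lo)&(p[:,2]<hi)]
            if len(q)<10: continue
            r=cv2.minAreaRect(q[:,:2].astype(np.float32))
            print(n,t,round(d["confidence"],2),len(q),"zmed",np.median(q[:,2]).round(1),"c",np.round(r[0],1),"size",np.round(r[1],1),"ang",round(r[2],1))
E
python3 see.py b; python3 -c "
from h import *
go(439.6,295.6,140,97.7)"
```

```text
clock: 8.7
eef_pos: [439.2, 297.2, 140.8]
eef_rot: [1.277, 1.57, 0.809]
wrist_force: [0.4, -0.7, -2.8]
finger_gap: 21.7
clock: 9.95
eef_pos: [439.6, 295.8, 139.9]
eef_rot: [-2.947, 1.571, -2.813]
wrist_force: [-0.2, 0.3, -2.1]
finger_gap: 21.7
top thumb_grip 0.58 29 zmed 81.7 c [502.5 408.9] size [ 9.5 18.5] ang 18.8
wrist sprung_jaw 0.96 940 zmed 35.4 c [430.7 357.9] size [60.  36.2] ang 7.2
wrist blue_block 0.58 6165 zmed 153.1 c [441.3 296.3] size [79.9 44.1] ang 8.1
scene fixed_jaw 0.72 172 zmed 34.1 c [465.1 269.1] size [108.8  21.1] ang 9.1
scene thumb_grip 0.83 48 zmed 78.7 c [494.9 411.9] size [25.5 20. ] ang 11.2
scene blue_block 0.58 667 zmed 119.6 c [438.4 304.2] size [80.7 34.5] ang 10.1
t 10.7 pos [439.6 295.8 139.9] toolx [-0.  0. -1.] jaw deg 97.7 gap 21.6 F [ 0.6  0.2 -1.9] j6 -1.18
shift(current axes) [-0.1 -0.2 -0. ] spin -0.0
```

View pics/bwrist.png

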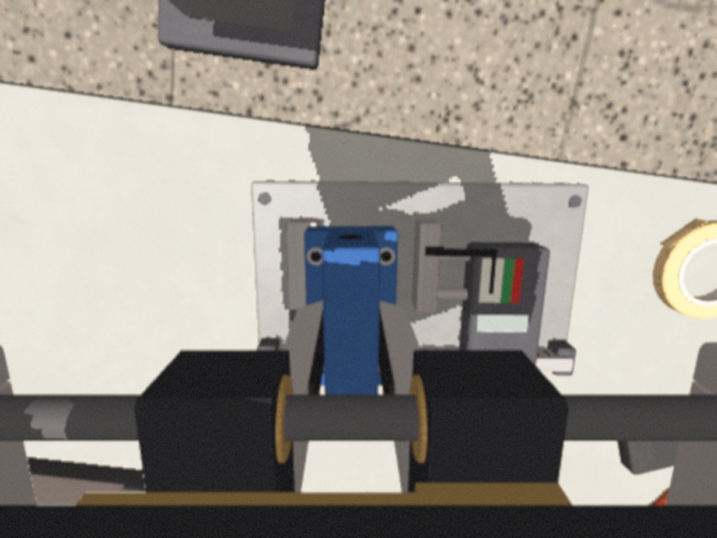

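Run:
```python
from h import *
c=manip.camera("wrist"); W=cloud(c)
o=np.array([446.9,345.1]); a=np.radians(7.8); Rm=np.array([[np.cos(a),np.sin(a)],[-np.sin(a),np.cos(a)]])
G=(W[...,:2]-o)@Rm.T
def s(n,m):
    q=G[m]; print(n,m.sum(),"x",np.percentile(q[:,0],[1,50,99]).round(1),"y",np.percentile(q[:,1],[1,50,99]).round(1), "z",np.median(W[m][:,2]).round(1))
z=W[...,2]
near=(abs(G[...,0])<80)&(abs(G[...,1])<130)
s("plate",near&(z>9)&(z<15))
s("fixed",near&(z>32)&(z<39)&(G[...,1]<-60)&(G[...,1]>-100)&(G[...,0]<20))
s("sprung",near&(z>32)&(z<39)&(G[...,1]>-15)&(G[...,1]<15)&(G[...,0]<20)&(G[...,0]>-60))
b=manip.cut_out("blue_block","wrist")[0]["region"]
s("foot",b&(z>105)&(z<122)); s("rib",b&(z>145)&(z<160))
p=W[near&(z>9)&(z<15)][:,:2].astype(np.float32); print(cv2.minAreaRect(p))
q=W[b&(z>145)&(z<160)][:,:2].astype(np.float32); print(cv2.minAreaRect(q))
```

```text
plate 13810 x [-68.2 -40.   49.6] y [-115.9   14.8  115.4] z 11.0
fixed 827 x [-45.1 -17.3  18.1] y [-90.  -84.1 -72.5] z 35.0
sprung 965 x [-44.1 -14.6  16.2] y [-3.2  3.4 10.7] z 35.5
foot 1549 x [-51.7 -37.5  24.5] y [-69.4 -49.  -26. ] z 113.5
rib 4324 x [-51.6 -23.9   8.9] y [-58.3 -47.7 -36.8] z 153.5
((438.9734802246094, 343.79888916015625), (122.86834716796875, 235.1642608642578), 7.162012577056885)
((432.7151794433594, 295.2029113769531), (61.92531204223633, 22.035024642944336), 7.7974958419799805)
```

```bash
python3 -m handwheel '[[[10,7,0],0],[[15,0,0],0],[[15,0,0],0],[[15,0,0],0],[[10,0,0],0],[[8,0,0],0],[[5,0,0],0],[[3,0,0],0],[[3,0,0],0],[[0.3,0,0],0]]' && python3 -m handwheel '[[[0,0,0],0],[[0,0,0],0],[[0,0,0],0],[[0,0,0],0],[[0,0,0],0],[[0,0,0],0],[[0,0,0],0],[[0,0,0],0],[[0,0,0],0],[[0,0,0],0]]' 150 && python3 -m handwheel '[[[-5,0,0],0],[[-15,0,0],0],[[-25,0,0],0],[[-25,0,0],0],[[-25,0,0],0],[[-15,0,0],0],[[0,0,0],0],[[0,0,0],0],[[0,0,0],0],[[0,0,0],0]]'
python3 see.py c
python3 - <<'E'
from h import *
go(496.1,408.6,165,97.7)
c=manip.camera("wrist"); W=cloud(c)
o=np.array([446.9,345.1]); a=np.radians(7.8); Rm=np.array([[np.cos(a),np.sin(a)],[-np.sin(a),np.cos(a)]])
G=(W[...,:2]-o)@Rm.T;z=W[...,2]
def s(n,m):
    q=G[m]; print(n,m.sum(),"x",np.percentile(q[:,0],[1,50,99]).round(1),"y",np.percentile(q[:,1],[1,50,99]).round(1), "z",np.median(W[m][:,2]).round(1))
b=manip.cut_out("blue_block","wrist")[0]["region"]
s("foot",b&(z>26)&(z<32)); s("rib",b&(z>64)&(z<74))
s("grip",(z>76)&(z<86)&(G[...,1]>30)&(abs(G[...,1]-55)<30)&(abs(G[...,0]-57)<30))
E
```

```text
clock: 12.05
eef_pos: [438.7, 302.7, 55.6]
eef_rot: [0.632, 1.571, 0.766]
wrist_force: [0.6, -0.7, -1.7]
finger_gap: 22.2
clock: 13.3
eef_pos: [438.7, 302.7, 55.7]
eef_rot: [0.126, 1.571, 0.261]
wrist_force: [0.7, -0.6, 0.3]
finger_gap: 38.7
clock: 14.55
eef_pos: [438.5, 302.6, 165.1]
eef_rot: [-2.715, 1.57, -2.581]
wrist_force: [-0.6, 0.3, 0.2]
finger_gap: 38.9
top thumb_grip 0.51 17 zmed 81.9 c [505.6 411.9] size [ 8.2 13.1] ang 7.8
top blue_block 0.52 61 zmed 69.7 c [410.2 298.5] size [17.7 22.1] ang 7.9
wrist fixed_jaw 0.74 1279 zmed 35.0 c [467.8 267.1] size [110.1  19.9] ang 7.3
wrist sprung_jaw 0.6 802 zmed 35.5 c [430.7 363.3] size [61.4 46.7] ang 7.2
wrist blue_block 0.84 2052 zmed 69.0 c [440.5 303.2] size [79.5 21.6] ang 8.0
scene sprung_jaw 0.78 84 zmed 34.0 c [429.3 352.3] size [38.9 52.5] ang 64.8
scene thumb_grip 0.76 48 zmed 78.3 c [495.1 411.1] size [25.7 20.4] ang 0.8
scene blue_block 0.67 236 zmed 66.1 c [438.6 305.4] size [79.8 26. ] ang 9.1
t 15.3 pos [438.7 302.7 165.7] toolx [ 0.  0. -1.] jaw deg 97.7 gap 38.5 F [ 0.2 -0.1 -0.1] j6 -1.17
shift(current axes) [ 0
[... 163 characters left out ...]
ent call last):
  File "<stdin>", line 10, in <module>
  File "<stdin>", line 7, in s
    return _quantile_unchecked(
        a, q, axis, out, overwrite_input, method, keepdims, weights)
    return _ureduce(a,
                    func=_quantile_ureduce_func,
    ...<5 lines>...
                    overwrite_input=overwrite_input,
                    method=method)
    r = func(a, **kwargs)
    result = _quantile(arr,
                       quantiles=q,
    ...<2 lines>...
                       out=out,
                       weights=wgt)
    slices_having_nans = np.isnan(arr[-1, ...])
                                  ~~~^^^^^^^^^
IndexError: index -1 is out of bounds for axis 0 with size 0
```

View pics/cwrist.png

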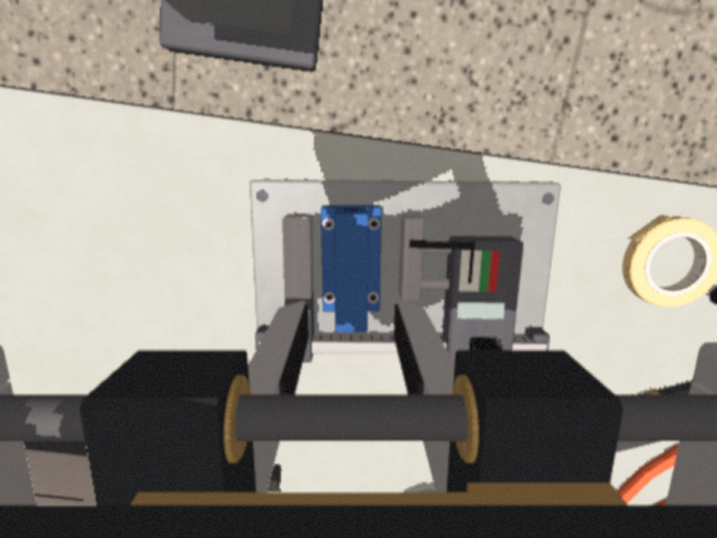

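The block stands between the jaws at (350,260), and the pointer is in white at (471,262). Next I'll move above the thumb grip.

```bash
python3 -m handwheel '[[[0,15,11],0],[[0,25,19],0],[[0,25,19],0],[[0,20,14],0],[[0,12,8],0],[[0,0,0],0],[[0,0,0],0],[[0,0,0],0],[[0,0,0],0],[[0,0,0],0]]' 130
python3 - <<'E'
from h import *
go(496.1,408.8,60,97.7)
c=manip.camera("wrist"); W=cloud(c); save(c,"d",None,1.4)
z=W[...,2]; m=(z>76)&(z<86)&(abs(W[...,0]-496)<40)&(abs(W[...,1]-409)<40)
print(m.sum()); 
if m.sum()>10: print(cv2.minAreaRect(W[m][:,:2].astype(np.float32)))
m=(z>36)&(z<44)&(abs(W[...,0]-440)<80)&(abs(W[...,1]-390)<40)
print(m.sum(),cv2.minAreaRect(W[m][:,:2].astype(np.float32)))
E
```

```text
clock: 16.65
eef_pos: [496.1, 408.2, 165.8]
eef_rot: [0.375, 1.571, 0.509]
wrist_force: [-0.3, 0.1, 1.0]
finger_gap: 46.0
t 16.65 pos [496.1 408.2 165.8] toolx [ 0.  0. -1.] jaw deg 97.7 gap 46.0 F [-0.3  0.1  1. ] j6 -1.07
shift(current axes) [1.058e+02 6.000e-01 1.000e-01] spin -0.0
712
((497.5950927734375, 410.1202697753906), (29.828561782836914, 19.31717300415039), 7.338500499725342)
4815 ((461.40350341796875, 390.00482177734375), (109.80542755126953, 79.88834381103516), 0.07482358068227768)
```

View pics/d.png

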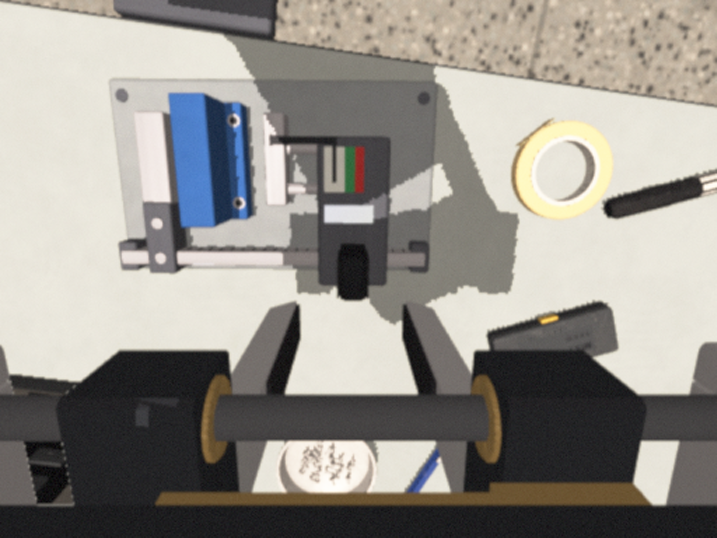

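The grip at (352,272) sits centred between the fingers. I'll go down and pinch it.

```bash
python3 -m handwheel '[[[15,1.2,0],0],[[20,0,0],0],[[20,0,0],0],[[20,0,0],0],[[15,0,0],0],[[10,0,0],0],[[6,0,0],0],[[0,0,0],0],[[0,0,0],0],[[0,0,0],0]]' && python3 -m handwheel '[[[0,0,0],0],[[0,0,0],0],[[0,0,0],0],[[0,0,0],0],[[0,0,0],0],[[0,0,0],0],[[0,0,0],0],[[0,0,0],0],[[0,0,0],0],[[0,0,0],0]]' 255 45
python3 - <<'E'
from h import *
go(496.1,408.8,60,97.7)
c=manip.camera("wrist"); W=cloud(c); save(c,"e",None,1.4)
E
```

```text
clock: 17.95
eef_pos: [496.1, 409.7, 60.2]
eef_rot: [0.519, 1.57, 0.653]
wrist_force: [-0.6, -0.1, -0.3]
finger_gap: 46.4
clock: 19.2
eef_pos: [495.9, 409.4, 59.6]
eef_rot: [-2.034, 1.571, -1.9]
wrist_force: [-0.7, -3.1, 1.2]
finger_gap: 17.5
t 19.2 pos [495.9 409.4  59.6] toolx [-0. -0. -1.] jaw deg 97.7 gap 17.5 F [-0.7 -3.1  1.2] j6 -1.07
shift(current axes) [-0.4 -0.6  0.1] spin -0.0
```

```bash
python3 -m handwheel '[[[0,-1,0],0],[[0,-3,0],0],[[0,-4,0],0],[[0,-4,0],0],[[0,-4,0],0],[[0,-4,0],0],[[0,-3,0],0],[[0,-2,0],0],[[0,-1,0],0],[[0,0,0],0]]'
python3 - <<'E'
from h import *
go(496.1,408.8,60,97.7)
c=manip.camera("wrist"); save(c,"f",None,1.5)
E
```

```text
clock: 20.5
eef_pos: [499.0, 385.4, 59.7]
eef_rot: [1.311, 1.568, 1.445]
wrist_force: [-1.0, 10.5, -2.6]
finger_gap: 17.6
t 20.5 pos [499.  385.4  59.7] toolx [ 0.     0.003 -1.   ] jaw deg 97.7 gap 17.6 F [-1.  10.5 -2.6] j6 -1.11
shift(current axes) [-0.3 23.5  0.3] spin 0.0
```

View pics/f.png

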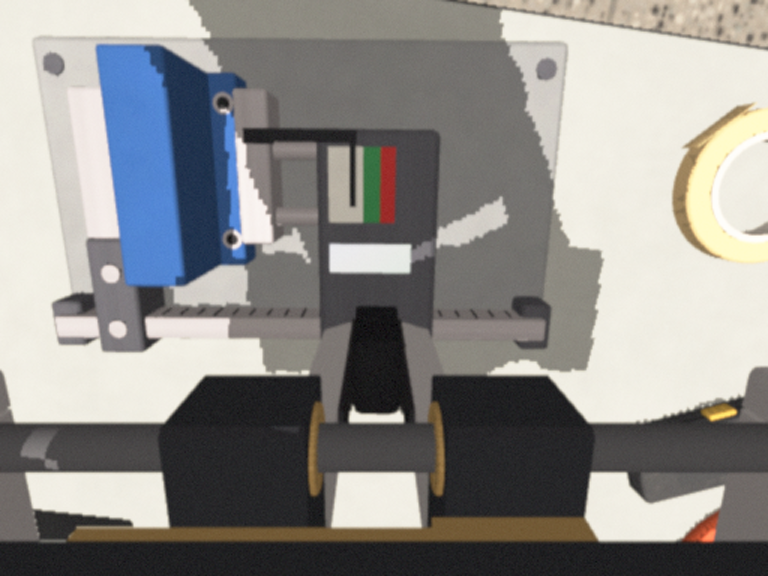

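The pointer at x≈352 is still in white (the green field spans 363–381), at about 2.5 mm. The sprung jaw is already on the block, so I'll move 7.5 mm more.

```bash
python3 -m handwheel '[[[0,-0.5,0],0],[[0,-1,0],0],[[0,-1.5,0],0],[[0,-1.5,0],0],[[0,-1.5,0],0],[[0,-1,0],0],[[0,-0.5,0],0],[[0,0,0],0],[[0,0,0],0],[[0,0,0],0]]'
python3 - <<'E'
from h import *
go(496.1,408.8,60,97.7)
c=manip.camera("wrist"); save(c,"g",(0,0,400,260),2)
E
```

```text
clock: 21.8
eef_pos: [499.9, 378.4, 59.7]
eef_rot: [1.323, 1.567, 1.458]
wrist_force: [-1.2, 14.6, -2.9]
finger_gap: 18.0
t 21.8 pos [499.9 378.4  59.7] toolx [ 0.     0.003 -1.   ] jaw deg 97.7 gap 18.0 F [-1.2 14.6 -2.9] j6 -1.12
shift(current axes) [-0.2 30.6  0.4] spin 0.001
```

View pics/g.png

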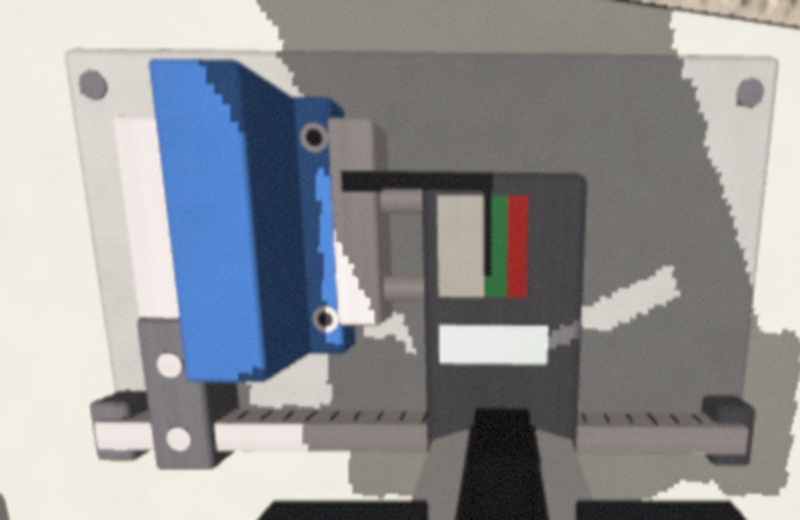

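The pointer at x≈488 has just entered green (484–508), which is about 8 mm. I'll move 2.5 mm more, wait a call to settle, then check.

```bash
python3 -m handwheel '[[[0,-0.5,0],0],[[0,-1,0],0],[[0,-0.8,0],0],[[0,-0.2,0],0],[[0,0,0],0],[[0,0,0],0],[[0,0,0],0],[[0,0,0],0],[[0,0,0],0],[[0,0,0],0]]' && python3 -m handwheel '[[[0,0,0],0],[[0,0,0],0],[[0,0,0],0],[[0,0,0],0],[[0,0,0],0],[[0,0,0],0],[[0,0,0],0],[[0,0,0],0],[[0,0,0],0],[[0,0,0],0]]' 150 && python3 -m handwheel '[[[-10,0,0],0],[[-20,0,0],0],[[-25,0,0],0],[[-25,0,0],0],[[-25,0,0],0],[[-15,0,0],0],[[0,0,0],0],[[0,0,0],0],[[0,0,0],0],[[0,0,0],0]]'
python3 - <<'E'
from h import *
go(496.1,408.8,60,97.7)
c=manip.camera("wrist"); save(c,"i",(60,20,360,240),2.6)
for t in ("plain_block","bit_case","screw_dish","kapton"):
    manip.camera("scene") if t=="plain_block" else 0
    for d in manip.cut_out(t,"scene")[:2]: print(t,d["confidence"],d["centre"])
E
```

```text
clock: 23.1
eef_pos: [500.2, 376.1, 59.7]
eef_rot: [1.318, 1.567, 1.453]
wrist_force: [-1.0, 14.6, -2.8]
finger_gap: 18.0
clock: 24.35
eef_pos: [500.7, 373.8, 59.6]
eef_rot: [-1.799, 1.571, -1.665]
wrist_force: [-0.7, -0.2, 0.4]
finger_gap: 38.6
clock: 25.6
eef_pos: [500.6, 373.8, 179.0]
eef_rot: [-2.705, 1.57, -2.571]
wrist_force: [0.2, -0.1, 0.8]
finger_gap: 38.4
t 25.6 pos [500.6 373.8 179. ] toolx [-0.001 -0.001 -1.   ] jaw deg 97.7 gap 38.4 F [ 0.2 -0.1  0.8] j6 -1.12
shift(current axes) [119.   35.4   0.3] spin -0.0
plain_block 0.79 [332.7, 145.8]
plain_block 0.37 [190.5, 289.1]
bit_case 0.95 [192.9, 288.5]
screw_dish 0.74 [284.6, 225.2]
screw_dish 0.57 [181.8, 215.2]
kapton 0.94 [246.1, 292.0]
```

View pics/i.png

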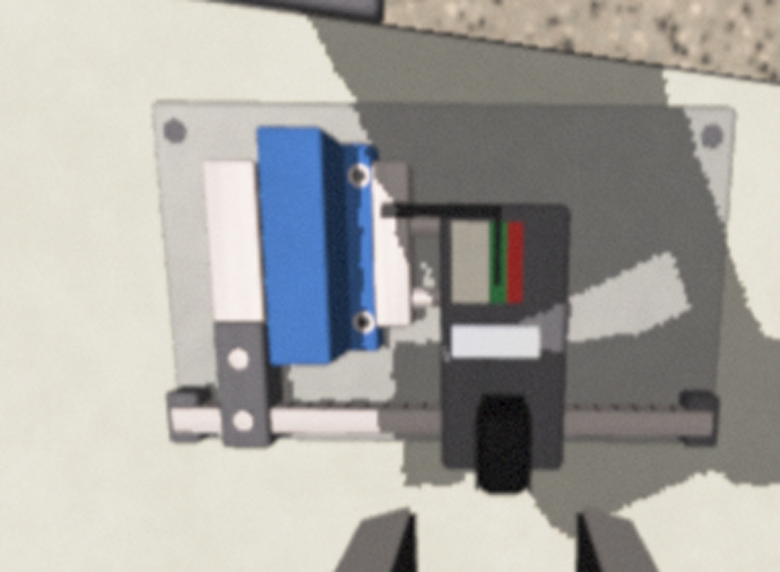

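The pointer at x≈498 is mid-green (490–508) after release. The block is square between the jaws, and the gripper is clear.

```bash
python3 -c "
from cell import manip
print(manip.sign_off(), manip.read_state()['clock'])"
```

```text
the job is handed in; nothing more can be done
the job is handed in; nothing more can be done
```

The blue block is standing foot down between the caliper jaws, about centred along them, with the black pointer in the middle of the green field. I handed the job in at about 26 s of the 48 s allowed.

- **Closing:** I slid the carriage by its thumb grip in three steps, 26 mm, 7.5 mm and 2.5 mm. I looked at the pointer after the first two and again after letting go, and it was never near the red field.
- **Last wrist picture:** with the gripper open and lifted clear, the pointer stood at about x=498 in a green field spanning 490–508. The sprung jaw was seen bearing on the foot. The fixed jaw's contact line was hidden behind the rib, so I inferred it from the spring reading.
- **Forces:** the wrist force read at most about 15 N at the end of any move.
- **Other items:** the last scene check found the plain block, bit case and dish within a few pixels of where they started. The tape roll was not found in the first scene image, so I had nothing to compare it with in that view. The network's top dish answer there was a false hit on the caliper, and its second answer was the real dish.

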